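# Put the calibration weight back in its sprung-lid case

## Task

The goldsmith's scale has been checked: push down the thumb latch of the blue weight case so that its sprung grey lid pops open, lift the brass weight off the scale pan by its knob, and lower it gently, without letting it drop, until it stands fully down in the round well of the case. Then swing the lid over and press it down just until the latch snaps and holds it shut, pressing latch and lid with no more than firm thumb pressure. Do not lean on the scale, and leave the charcoal block, the steel block and the tweezers where they lie.

Things in the scene. Friction and masses are not known exactly. Their poses are not given: they have to be found in the camera images.
- case: blue case (grey lid) screwed to a cork pad 2 to 8 mm thick, base 84 x 84 mm, 40 mm high (flange to 61 mm either side along y). Origin: centre of its underside, on the cork. x points from the latch (front) to the lid hinge (back); z up. Round well, 29 mm wide, 28 mm deep with a 3 mm chamfer, in the middle of its top. Lid open, only the latch arm, 21 mm up at the front edge, is higher than that top
- well (a point): centre of the well's mouth, in the plane of the base's top, 40 mm above the case's underside; the well's floor is 28 mm lower, a grey foam pad that gives about 0.2 mm per newton, up to 2 mm
- lid (a joint): lid angle (rad): 0 touching the rim's rubber bumpers, 0.02 latched, 1.75 fully open. A spring always pushes it open (0.08 N m shut, 0.06 N m open): let go too early, it comes back up. Fully open it leans just past upright, outer face away from the latch, free end 77 to 83 mm above the base's top, reaching to 90 mm behind the well's centre
- lid_hinge (a point): middle of the lid's hinge line (parallel to the case's y axis), at the back top edge of the base: 42 mm behind the well's centre and level with it
- lid_front (a point): point on the middle of the lid's flat outer top face, 10 mm from its front edge: press here. The lid is a hollow grey cover 84 x 84 mm, 34 mm deep. Shut, this point is 74 mm in front of and 34 mm above the hinge line. It snaps shut at about 5 to 9 N here, most of it over the last 5 mm, then meets stiff rubber bumpers within 1.5 mm; over 22 N on the lid cracks the hinge
- latch (a joint): angle of the thumb latch (rad): 0 at rest with its hook forward, 0.20 pressed down on its stop. The hook lets go of the lid at 0.05 to 0.12. It springs back by itself, and the closing lid pushes it aside by itself
- thumb_pad (a point): middle of the top of the black thumb pad at the case's front, 6 mm below the well's mouth and 75 mm in front of its centre; pad 28 mm wide (case y), 22 mm long. The upright latch arm is 20 mm from here towards the case and leans out up to 7 mm. Press straight down: it goes 5.5 mm to its hard stop, 2.5 N at first, 4 to 5 N when the lid is let go, 6 N at the stop; over 15 N bends it
- weight_center (a point): centre (28 mm up, half its height) of the brass calibration weight, 200 g: cylinder 26 mm in diameter, 36 mm high, a neck 10 mm thick and 10 mm high, then a round knob 16 mm in diameter, 10 mm high; 56 mm in all. It starts upright on the scale pan. Fully down in the well its centre is level with the well's mouth. A precision weight: over 15 N between it and the case damages it
- weight_knob (a point): centre of the weight's knob, 51 mm above its underside: the place to grip it
- scale: black bench scale, fixed, 150 x 130 mm and 32 mm high, with a round steel pan 92 mm in diameter whose top is 44 mm above the bench. Origin: centre of its underside; the pan is centred 22 mm along its +x
- pan (a point): centre of the top of the scale's pan
- charcoal: black charcoal soldering block, 45 x 70 x 28 mm, loose on the bench; origin at the centre of its underside. To be left alone
- steel_block: bright steel bench block, 65 x 65 x 20 mm, loose on the bench; origin at the centre of its underside. To be left alone
- tweezers: steel tweezers, 140 mm long and 6 mm high, lying loose on the bench; origin near the middle, underside. To be left alone
Not all that is in view belongs to the job. Several things look just like the case: the one meant starts farthest to the robot's right.

How it is judged:
On the way, in this order (a step that is already met when the one before it is completed fails the run):
1. the lid has popped open (value of joint lid above 1.3 rad), for 0.2 s.
2. the weight stands fully down in the well, let go, with the lid still open (horizontal distance between weight_center and well below 0.004 m and z of weight_center in the frame of case below 0.0425 m and angle between weight_center's own z axis and vertical below 0.12 rad and contact force between the fingers and weight below 0.3 N and value of joint lid above 1 rad), for 0.2 s.
At the end, for the whole second after the job is handed in: the lid is shut (lid joint below 0.04 rad) and held there by the latch, whose hook is home (latch joint below 0.05 rad), with the weight at rest upright in the well: within 4 mm of the well's axis, tilted less than 0.12 rad and no more than 2.5 mm above fully down (value of joint lid below 0.04 rad and value of joint latch below 0.05 rad and horizontal distance between weight_center and well below 0.004 m and z of weight_center in the frame of case below 0.0425 m and angle between weight_center's own z axis and vertical below 0.12 rad and linear speed of weight below 0.02 m/s); the robot touches nothing.
It fails at once if the thumb latch was pressed with more than 15 N (contact force between any of the fingers, the arm and latch above 15 N).
It fails at once if the lid was pushed with more than 22 N (contact force between any of the fingers, the arm and lid above 22 N).
It fails at once if the weight was dropped on or forced against the case (more than 15 N) (contact force between weight and case above 15 N).
It fails at once if the robot leaned on the scale (more than 10 N) (contact force between any of the fingers, the arm and scale above 10 N).
It fails at once if a bystander was moved more than 15 mm (distance of any of charcoal, steel_block, tweezers from where it was at the start of the episode above 0.015 m).
It also fails if it takes over 72 s, if anything falls off the work surface, if the arm or the gripper's body presses on something with over 40 N, if the wrist force passes 120 N, or if a joint passes its speed limit or range.

## Robot

A 7-joint arm with a two-finger parallel gripper is mounted at the origin on the work surface. World frame = base frame: x ahead of the robot, y to its left, z up, the work surface at z = 0. Lengths are in m, angles in rad, forces in N, time in s.
With the tool pointing down it reaches from about 0.4 to 0.85 m from the base axis. Payload 4.5 kg.
Tool frame: the origin (TCP) lies on the centre line of the jaws, within the pads' length; the fingertips stand 8 mm ahead of it and the grasp point (between the pads) lies 11 mm behind it (env.tcp_to_tips is the z of the fingertips in the tool frame, in m); z points along the fingers, y is the line along which they close (so a half turn about z gives the same grasp; the last joint's range is limited). The gripper opens to 88 mm and grips with 3 to 60 N. Pads are 18 mm wide; open, the fingers measure 123 mm over their backs; the gripper's body (75 mm by 187 mm) begins 45 mm behind the grasp point.
Start: joints at [-1.314, 0.689, -0.195, 1.565, 0.157, 0.902, -0.215], TCP at [0.138, 0.61, 0.247] pointing down, gripper open.
Joint ranges: [-3.01, 3.01], [-0.46, 2.08], [-1.47, 1.51], [0.13, 2.56], [-1, 4.14], [0.04, 2.09], [-2.66, 2.66]. Speed limits (rad/s): [2.57, 2.57, 3.14, 3.14, 3.14, 3.14, 3.14].

## Interface

Orientations are given as a 3x3 rotation matrix whose columns are the frame's x, y, z axes.
In Python, from plant import env, cams gives the robot as it stands.
- The arm moves only by the tool servo_tool, never from a script. Its argument "commands" is a list of rows, each a list of 4 numbers: the shift along the tool's x, y, z in units of 0.12 m (1.0 is 0.12 m), then the turn about the tool's z in units of 180 degrees (1.0 is 180 degrees). A call has 1 to 12 rows; each row is the pose to reach, as a shift and turn from the pose commanded when the call began, along the tool's axes at that moment, turning the shorter way round; what a row does not reach only later rows make up. A row lasts 1/10 s, in which the tool goes at most 50 mm and 8.59 degrees, less where a joint would pass 70% of its speed; a pose out of reach is approached as far as the arm can. A call with a number of a shift or a turn outside -1 to 1 is refused whole. A call with a gripper value outside its range is refused whole. "jaw" is the closure, from 0 (fully open) to 1 (shut), set as the call begins (left out, the last holds). The fingers move at their own pace and stop on an object; "grip_force" is the grip in N (left out, the last holds). Time passes only in rows, so rows that repeat a pose let the fingers close. It gives the time, the measured TCP pose, the force, the opening and the grip force at its end, in the units of the state.
- env.sense(): the state, without advancing time (a new reading comes with each control period).
- cams.snapshot(name): name is "scene" or "side" or "wrist"; returns a dict with "frame" (420x560x3 uint8, blue, green, red), "mtx" (3x3 intrinsics, pixels), "dist_coeffs" ([k1, k2, p1, p2, k3] as OpenCV has them; the pictures are not rectified), "rvec" (rotation vector, rad) and "tvec" (3), from world to camera coordinates, as OpenCV has them. Camera axes: x right, y down, z forward; pixel columns grow to the right and rows downward; lengths in m; the calibration is good to about 2 mm. A picture is of the moment at which its call begins. There is no depth.
- env.hand_in(): hands the job in; it is judged then, once.
The state is a dict: "t": time; "joint_positions": joint angles; "qvel": joint speeds; "effort": joint torques, N m; "tcp_pos": TCP position; "ee_rot": TCP orientation; "ft_force": force on the tool from outside, world axes, zero at the start; "moment": the same for the moment, N m; "opening": finger opening in m; "finger_force": force on a finger pad.
Only numpy, scipy, OpenCV 4.12 (cv2) and the standard library are available. Lean on these libraries where they do the work, as an engineer would, in place of code of your own. Each camera call takes 0.05 s, during which the arm holds its last target. There are 200 camera calls.

## Working session

There is one attempt and no reset: what is moved stays moved. The work goes in short steps, Python scripts to look and compute and a tool call to move; the robot and the scene stay as the last step left them, time stands still between calls to the robot, and variables do not carry over. Pictures are saved under pics/ and viewed, at most 10 in all, crops included, and the job is handed in when it is done.

Besides the shell and the picture viewer there is one more tool, called after "Request:" as a command line: name --pt "numbers of a row" for each row, then --argument value for the rest. servo_tool: Moves the arm, as the interface text tells. Shifts and turns lie within -1 to 1; 1 stands for 0.12 m of shift or 180 degrees of turn. Its arguments: {"type":"object","properties":{"commands":{"type":"array"},"jaw":{"type":"number"},"grip_force":{"type":"number"}},"required":["commands"]}

```bash
ls; mkdir -p pics; cat > h.py <<'E'
import numpy as np, cv2
from plant import env, cams
def snap(n):
    s=cams.snapshot(n); s['frame']=np.array(s['frame']); s['R']=cv2.Rodrigues(np.array(s['rvec'],float))[0]; return s
def ray(s,u,v):
    p=cv2.undistortPoints(np.array([[[u,v]]],float),np.array(s['mtx']),np.array(s['dist_coeffs']))[0,0]
    t=np.array(s['tvec'],float).ravel()
    return -s['R'].T@t, s['R'].T@np.array([p[0],p[1],1.])
def onplane(s,u,v,z):
    c,d=ray(s,u,v); return c+d*(z-c[2])/d[2]
def proj(s,P):
    return cv2.projectPoints(np.array(P,float).reshape(-1,1,3),np.array(s['rvec'],float),np.array(s['tvec'],float),np.array(s['mtx']),np.array(s['dist_coeffs']))[0].reshape(-1,2)
E
python3 - <<'E'
from h import *
import pickle
a=snap('scene');b=snap('side')
pickle.dump((a,b),open('s0.pkl','wb'))
for n,s in(('scene',a),('side',b)):
    cv2.imwrite(f'pics/{n}0.png',s['frame']); print(n,ray(s,280,210))
s=env.sense();print(s['t'],s['tcp_pos'],s['ee_rot'],s['opening'],env.tcp_to_tips)
E
```

```text
pics
scene (array([ 1.05204018, -0.78393582,  0.92264666]), array([-0.42423133,  0.62720205, -0.65322202]))
side (array([0.47891476, 1.13377238, 0.67294916]), array([ 0.02349165, -0.8848759 , -0.46527234]))
0.1 [0.13803789 0.6090184  0.24600947] [[-9.75297239e-01  2.20896455e-01 -2.26884323e-04]
 [ 2.20896534e-01  9.75295957e-01 -1.58688849e-03]
 [-1.29258679e-04 -1.59780592e-03 -9.99998715e-01]] 0.08801875664375743 0.008
```

View pics/scene0.png

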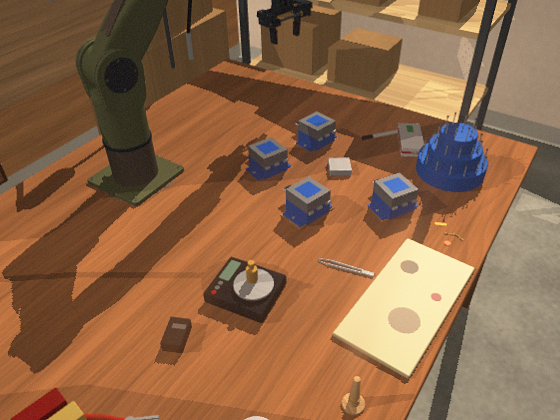

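View pics/side0.png

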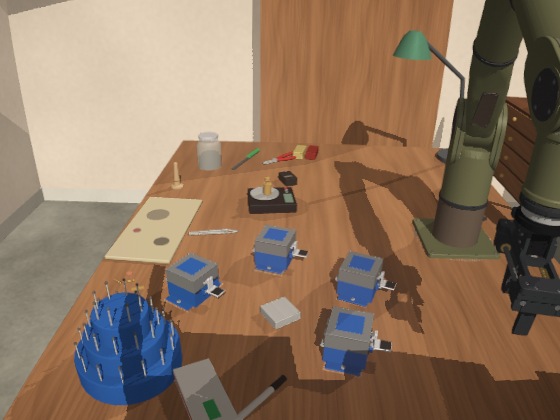

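The scene view shows four blue cases with lids at about px (268,152), (316,125), (307,190) and (395,187). The weight on the pan is at (252,272), the tweezers at (345,267), the charcoal at (176,333) and the steel block at (340,167). I'll cast rays to compare the cases' y positions.

```bash
python3 - <<'E'
from h import *
import pickle
a,b=pickle.load(open('s0.pkl','rb'))
for n,s,ps in(('scene',a,[(268,145),(316,119),(309,188),(398,185)]),('side',b,[(277,236),(194,266),(361,264),(350,324)])):
    hsv=cv2.cvtColor(s['frame'],cv2.COLOR_BGR2HSV)
    m=cv2.inRange(hsv,(98,120,120),(125,255,255))
    k,l,st,c=cv2.connectedComponentsWithStats(m)
    for i in range(1,k):
        if st[i,4]>60: print(n,st[i],c[i].round(1),onplane(s,*c[i],0.079).round(4))
for n,s,p,z in(('scene',a,(252,266),.095),('side',b,(268,181),.095)): print(n,onplane(s,*p,z))
f=a['frame'];g=b['frame']
A=cv2.resize(f[160:300,200:340],(560,560),interpolation=cv2.INTER_CUBIC)[:, :400]
A=cv2.resize(f[165:235,270:340],(390,390),interpolation=cv2.INTER_CUBIC)
B=cv2.resize(g[215:285,240:310],(390,390),interpolation=cv2.INTER_CUBIC)
cv2.imwrite('pics/crop1.png',np.hstack([A,B]))
E
```

```text
scene [307 115  21  11 124] [316.7 120.1] [0.3634 0.4501 0.079 ]
scene [454 123  24  19 280] [464.7 133.3] [0.7808 0.6219 0.079 ]
scene [418 134  19  30 171] [427.4 148.9] [0.7164 0.4824 0.079 ]
scene [256 141  23  13 159] [267.  147.1] [0.3169 0.2413 0.079 ]
scene [471 141  17  35 203] [479.2 158.9] [0.8582 0.5124 0.079 ]
scene [384 178  25  15 204] [395.8 184.7] [0.7076 0.2771 0.079 ]
scene [295 182  26  16 220] [307.5 189.2] [0.5192 0.1352 0.079 ]
side [264 228  24  13 197] [275.5 234.2] [0.5157 0.1368 0.079 ]
side [255 252  33  21 490] [270.2 262. ] [0.5222 0.2626 0.079 ]
side [349 255  25  16 249] [361.4 262.8] [0.3114 0.2539 0.079 ]
side [177 258  30  17 272] [191.4 265.9] [0.6997 0.2902 0.079 ]
side [337 281  37  25 596] [354.3 293.3] [0.3399 0.3688 0.079 ]
side [166 282  44  28 614] [185.4 296.3] [0.6898 0.3995 0.079 ]
side [  75  293   52  112 3446] [103.  353.8] [0.8022 0.573  0.079 ]
side [ 139  300   35   76 1388] [155.  345.2] [0.715  0.5429 0.079 ]
side [336 313  29  21 450] [350.  322.8] [0.3578 0.4612 0.079 ]
side [172 328   7  21  70] [175.1 337.5] [0.6832 0.5204 0.079 ]
side [323 347  23  25 399] [333.3 358.4] [0.3959 0.5554 0.079 ]
scene [ 0.56601633 -0.17920019  0.095     ]
side [ 0.5520584  -0.15554551  0.095     ]
```

View pics/crop1.png

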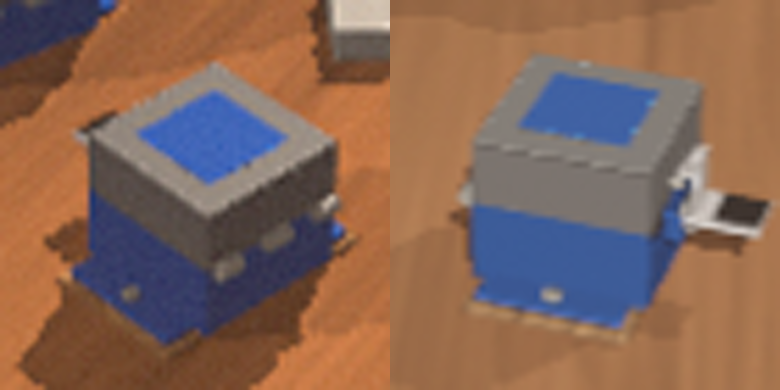

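Only (307,189) fits. The candidates' y values are 0.241, 0.450, 0.135 and 0.277, so it has the smallest y (0.135) and is farthest right. The crop confirms it: a shut grey lid, with the latch and thumb pad towards −x (scene left, side right). Next I'll measure its yaw and locate the weight.

```bash
python3 - <<'E'
from h import *
import pickle
a,b=pickle.load(open('s0.pkl','rb'))
k=70/390
A=[(92,138),(215,62),(338,142),(208,216)]; B=[(145,55),(313,85),(262,172),(82,142)]
for s,ps,o in((a,A,(270,165)),(b,B,(240,215))):
    P=np.array([onplane(s,o[0]+u*k,o[1]+v*k,.079)[:2] for u,v in ps]); print(P.round(4).tolist(),P.mean(0).round(4))
    for i in range(4):
        d=P[(i+1)%4]-P[i]; print(np.hypot(*d).round(4),np.degrees(np.arctan2(d[1],d[0])).round(1))
print('pad',onplane(b,240+353*k,215+208*k,.039))
L=[]
for s,r in((a,(225,250,285,300)),(b,(250,165,290,205))):
    x0,y0,x1,y1=r; hsv=cv2.cvtColor(s['frame'],cv2.COLOR_BGR2HSV)[y0:y1,x0:x1]
    m=cv2.inRange(hsv,(10,110,90),(30,255,255)); ys,xs=np.nonzero(m)
    for y in sorted(set(ys)): print(y+y0,xs[ys==y].min()+x0,xs[ys==y].max()+x0,(ys==y).sum())
E
```

```text
[[0.4738, 0.1034], [0.4923, 0.1856], [0.5734, 0.1629], [0.5496, 0.0837]] [0.5223 0.1339]
0.0842 77.3
0.0842 -15.6
0.0827 -106.7
0.0784 165.4
[[0.5426, 0.0907], [0.4632, 0.1136], [0.4851, 0.1906], [0.5656, 0.1708]] [0.5141 0.1414]
0.0827 163.9
0.08 74.1
0.0829 -13.8
0.0833 -106.1
pad [0.44333384 0.15529774 0.039     ]
250 225 284 60
251 225 284 60
252 225 284 60
253 225 284 60
254 225 284 60
255 225 284 60
256 225 284 60
257 225 284 59
258 225 284 55
259 225 284 51
260 225 284 47
261 225 284 43
262 225 284 40
263 225 284 39
264 248 284 37
265 247 284 38
266 246 284 36
267 246 284 34
268 245 284 33
269 245 284 30
270 246 284 26
271 246 284 23
272 246 284 20
273 246 284 17
274 246 284 13
275 246 256 11
276 247 256 10
277 247 257 11
278 247 256 10
279 247 256 10
280 247 256 10
281 247 255 9
282 248 255 8
287 284 284 1
288 283 284 2
289 283 284 2
290 282 284 3
291 282 284 3
292 281 284 4
293 281 284 4
294 280 284 5
295 279 284 6
296 279 284 6
297 278 284 7
298 277 284 8
299 277 284 8
165 250 289 40
166 250 289 40
167 250 289 40
168 250 289 40
169 250 289 40
170 250 289 40
171 250 284 35
172 250 279 30
173 250 278 29
174 250 278 29
175 250 278 29
176 250 277 28
177 250 277 28
178 250 278 29
179 250 278 29
180 250 279 30
181 250 280 31
182 250 281 32
183 250 282 33
184 250 283 34
185 250 284 35
186 250 289 38
187 250 282 22
188 264 270 7
189 264 270 7
190 264 270 7
191 264 270 7
192 264 270 7
193 264 270 7
194 265 269 5
```

Request:
servo_tool --pt "-0.28 -0.26 0 0.012" --pt "-0.56 -0.52 0 0.012" --pt "-0.83 -0.78 0 0.012" --pt "-0.83 -0.78 0 0.012" --jaw 1 --grip_force 20

```text
t: 0.5
tcp_pos: [0.2196, 0.4894, 0.2461]
ee_rot: [[-0.964, 0.266, 0.003], [0.266, 0.964, -0.008], [-0.005, -0.007, -1.0]]
ft_force: [1.5, 0.6, -0.2]
opening: 0.0583
finger_force: 0.0
```

Request:
servo_tool --pt "-0.28 -0.26 0 0" --pt "-0.56 -0.52 0 0" --pt "-0.83 -0.78 0 0" --pt "-0.83 -0.78 0 0"

```text
t: 0.9
tcp_pos: [0.2901, 0.374, 0.2463]
ee_rot: [[-0.964, 0.267, 0.001], [0.267, 0.964, -0.006], [-0.002, -0.006, -1.0]]
ft_force: [0.3, -0.0, -0.1]
opening: 0.026
finger_force: 0.0
```

Request:
servo_tool --pt "-0.28 -0.26 0 0" --pt "-0.56 -0.52 0 0" --pt "-0.83 -0.78 0 0" --pt "-0.83 -0.78 0 0"

```text
t: 1.3
tcp_pos: [0.3617, 0.2587, 0.2464]
ee_rot: [[-0.964, 0.267, 0.0], [0.267, 0.964, -0.004], [-0.001, -0.004, -1.0]]
ft_force: [0.5, 0.5, -0.1]
opening: 0.0003
finger_force: 0.0
```

```bash
cat >> h.py <<'E'
def delta(P,yaw_y=None):
    """units to bring TCP to world P; yaw_y = desired world angle (deg) of tool y"""
    s=env.sense(); R=np.array(s['ee_rot']); d=R.T@(np.array(P)-np.array(s['tcp_pos']))
    cur=np.degrees(np.arctan2(R[1,1],R[0,1])); 
    return (d/0.12).round(3), None if yaw_y is None else round((cur-yaw_y)/180,4), np.round(s['tcp_pos'],4), np.round(s['ft_force'],2), round(s['t'],2), round(s['opening'],4)
E
python3 - <<'E'
from h import *
import pickle
a,b=pickle.load(open('s0.pkl','rb'))
print(onplane(a,251.5,282.5,.044),onplane(b,267,194.5,.044))
# line intersection for knob col
for (u,v) in((251.5,265),(251.5,267)):
  for (p,q) in((267.5,181),(267.5,183)):
    c1,d1=ray(a,u,v);c2,d2=ray(b,p,q)
    t=np.linalg.lstsq(np.c_[d1,-d2],c2-c1,rcond=None)[0]; print((c1+d1*t[0]).round(4),(c2+d2*t[1]).round(4))
print(delta([.4456,.1564,.2],75))
E
```

```text
[ 0.56467407 -0.18367405  0.044     ] [ 0.55548657 -0.16484095  0.044     ]
[ 0.5581 -0.1709  0.0862] [ 0.5545 -0.1718  0.0877]
[ 0.5556 -0.1678  0.0819] [ 0.5543 -0.1681  0.0825]
[ 0.5603 -0.1741  0.0838] [ 0.5548 -0.1754  0.0861]
[ 0.5577 -0.1709  0.0795] [ 0.5545 -0.1717  0.0808]
(array([-0.901, -0.633,  0.39 ]), np.float64(-0.0029), array([0.3617, 0.2587, 0.2464]), array([ 0.51,  0.49, -0.06]), 1.3, 0.0003)
```

Request:
servo_tool --pt "-0.3 -0.21 0.1 -0.003" --pt "-0.6 -0.42 0.2 -0.003" --pt "-0.9 -0.63 0.2 -0.003" --pt "-0.9 -0.63 0.2 -0.003" --pt "-0.9 -0.63 0.2 -0.003"

```text
t: 1.8
tcp_pos: [0.444, 0.164, 0.2225]
ee_rot: [[-0.968, 0.25, -0.0], [0.25, 0.968, 0.001], [0.0, 0.001, -1.0]]
ft_force: [-0.4, 0.4, -0.0]
opening: 0.0007
finger_force: 0.0
```

```bash
python3 - <<'E'
from h import *
import pickle
s=snap('wrist');pickle.dump(s,open('w1.pkl','wb'));cv2.imwrite('pics/w1.png',s['frame'])
print(delta([.4456,.1564,.05],75)); c=ray(s,280,210);print(c)
xa=np.array([.966,-.259,0]);ya=np.array([.259,.966,0]);C=np.array([.518,.137,0])
print('pad',proj(s,C-.075*xa+[0,0,.039]),'lid',proj(s,[C+i*.042*xa+j*.042*ya+[0,0,.079] for i in(-1,1) for j in(-1,1)]))
E
```

```text
(array([-0.038, -0.067,  1.439]), np.float64(0.0039), array([0.4433, 0.1651, 0.2227]), array([ 0.17,  0.3 , -0.19]), 1.85, 0.0005)
(array([0.37684462, 0.18172523, 0.36067105]), array([ 0.2601533 , -0.05674663, -0.96394441]))
pad [[270.1332951  195.75660373]] lid [[226.34737638 237.21983311]
 [311.91435228 237.95828568]
 [229.16588787 312.01856886]
 [308.71906162 312.63962505]]
```

View pics/w1.png

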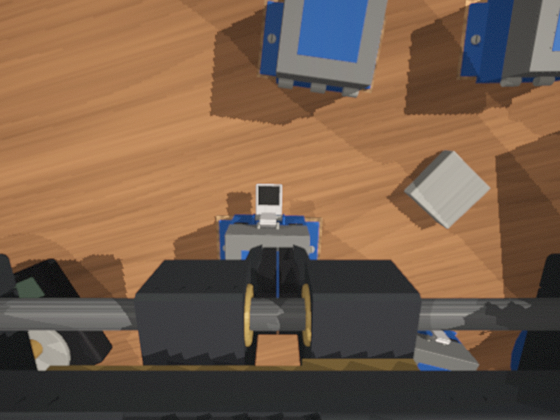

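The wrist view shows the black thumb pad at (269,196), against a predicted (270,196), so the case pose holds to about 1 mm. Now I'll descend over the pad.

Request:
servo_tool --pt "-0.02 -0.065 0.2 0.004" --pt "-0.02 -0.065 0.5 0.004" --pt "-0.02 -0.065 0.8 0.004" --pt "-0.02 -0.065 1.0 0.004" --pt "-0.02 -0.065 1.0 0.004" --pt "-0.02 -0.065 1.0 0.004"

```text
t: 2.45
tcp_pos: [0.4434, 0.157, 0.1031]
ee_rot: [[-0.966, 0.258, -0.001], [0.258, 0.966, 0.001], [0.001, 0.001, -1.0]]
ft_force: [-0.4, 0.1, -0.2]
opening: 0.0007
finger_force: 0.0
```

Request:
servo_tool --pt "0 0 0.1 0" --pt "0 0 0.2 0" --pt "0 0 0.3 0" --pt "0 0 0.3 0" --pt "0 0 0.3 0" --pt "0 0 0.3 0"

```text
t: 3.05
tcp_pos: [0.4447, 0.1557, 0.0679]
ee_rot: [[-0.966, 0.26, 0.002], [0.26, 0.966, 0.001], [-0.001, 0.002, -1.0]]
ft_force: [0.2, -0.1, 0.1]
opening: 0.0005
finger_force: 0.0
```

```bash
python3 - <<'E'
from h import *
print(delta([.4440,.1570,.047],75))
E
```

```text
(array([0.009, 0.009, 0.174]), np.float64(-0.0005), array([0.4447, 0.1557, 0.0679]), array([ 0.2 , -0.1 ,  0.05]), 3.05, 0.0005)
```

Request:
servo_tool --pt "0 0 0.06 0" --pt "0 0 0.12 0" --pt "0 0 0.13 0" --pt "0 0 0.14 0" --pt "0 0 0.15 0" --pt "0 0 0.16 0"

```text
t: 3.65
tcp_pos: [0.4441, 0.1551, 0.0474]
ee_rot: [[-0.965, 0.261, 0.0], [0.261, 0.965, 0.0], [0.0, 0.0, -1.0]]
ft_force: [0.4, 0.7, -0.6]
opening: 0.0002
finger_force: 0.0
```

Request:
servo_tool --pt "0 0 0.01 0" --pt "0 0 0.02 0" --pt "0 0 0.02 0"

```text
t: 3.95
tcp_pos: [0.4437, 0.1552, 0.0453]
ee_rot: [[-0.966, 0.26, -0.0], [0.26, 0.966, 0.0], [0.0, 0.0, -1.0]]
ft_force: [-2.4, 0.6, 4.0]
opening: 0.0003
finger_force: 2.1
```

Request:
servo_tool --pt "0 0 0.008 0" --pt "0 0 0.008 0"

```text
t: 4.15
tcp_pos: [0.4436, 0.1553, 0.0444]
ee_rot: [[-0.966, 0.26, -0.001], [0.26, 0.966, 0.0], [0.001, 0.0, -1.0]]
ft_force: [-1.7, -0.2, 5.7]
opening: 0.0004
finger_force: 3.2
```

Request:
servo_tool --pt "0 0 0.008 0" --pt "0 0 0.008 0"

```text
t: 4.35
tcp_pos: [0.4434, 0.1553, 0.0435]
ee_rot: [[-0.966, 0.26, -0.001], [0.26, 0.966, 0.0], [0.001, -0.0, -1.0]]
ft_force: [-2.1, 0.8, 7.1]
opening: 0.0004
finger_force: 3.8
```

```bash
python3 - <<'E'
from h import *
s=snap('scene');s2=snap('side')
cv2.imwrite('pics/c2.png',np.hstack([cv2.resize(s['frame'][130:250,250:370],(390,390)),cv2.resize(s2['frame'][180:300,220:340],(390,390))]))
print(env.sense()['ft_force'])
E
```

```text
[-2.61930644  0.94641412  7.39735648]
```

View pics/c2.png

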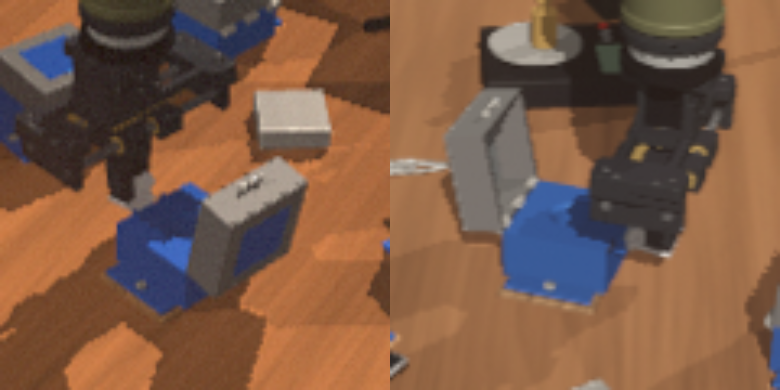

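The lid has popped open and the well is exposed. Next I'll retreat upward and look at the well from above.

Request:
servo_tool --pt "0.01 0 -0.05 0" --pt "0.03 0 -0.3 0" --pt "0.03 0 -0.7 0" --pt "0.03 0 -1 0" --pt "0.03 0 -1 0"

```text
t: 4.95
tcp_pos: [0.443, 0.1568, 0.1672]
ee_rot: [[-0.965, 0.261, 0.008], [0.261, 0.965, 0.004], [-0.007, 0.006, -1.0]]
ft_force: [-0.1, 0.4, -0.3]
opening: 0.0001
finger_force: 0.0
```

Request:
servo_tool --pt "0 0 -0.4 0" --pt "-0.2 0 -0.5 0" --pt "-0.45 0 -0.55 0" --pt "-0.66 0 -0.55 0" --pt "-0.66 0 -0.55 0" --pt "-0.66 0 -0.55 0" --jaw 0.5

```text
t: 5.55
tcp_pos: [0.5164, 0.135, 0.2282]
ee_rot: [[-0.965, 0.261, -0.002], [0.261, 0.965, -0.001], [0.002, -0.001, -1.0]]
ft_force: [-0.3, 0.2, -0.3]
opening: 0.0439
finger_force: 0.0
```

```bash
python3 - <<'E'
from h import *
import pickle
s=snap('wrist');pickle.dump(s,open('w2.pkl','wb'));f=s['frame']
print(delta([.518,.137,.2],75))
C=np.array([.518,.137,.044]);xa=np.array([.966,-.259,0]);ya=np.array([.259,.966,0])
print(proj(s,C),proj(s,[C+i*.042*xa+j*.042*ya for i in(-1,1) for j in(-1,1)]))
cv2.imwrite('pics/w2.png',f)
E
```

```text
(array([-0.015,  0.018,  0.236]), np.float64(-0.0005), array([0.5158, 0.1354, 0.2283]), array([-1.19,  0.93, -0.42]), 5.6, 0.0442)
[[279.19667726 193.6906482 ]] [[238.88555465 154.3746482 ]
 [319.45345027 154.16999732]
 [241.60390137 230.59896013]
 [316.87127043 230.43888796]]
```

View pics/w2.png

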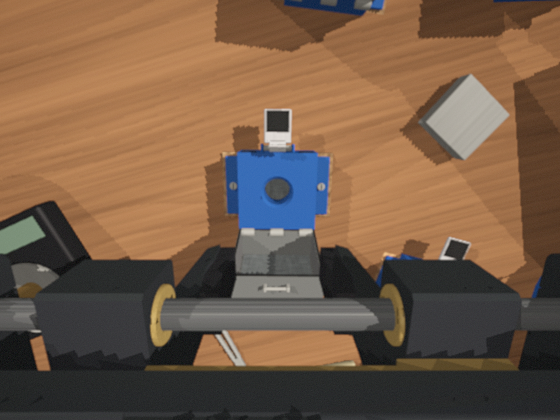

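```bash
python3 - <<'E'
from h import *
import pickle
s=pickle.load(open('w2.pkl','rb'));f=s['frame']
hsv=cv2.cvtColor(f,cv2.COLOR_BGR2HSV)
print([tuple(hsv[190,c]) for c in(232,250,258,262,266,270,278,290,294,298,310,324)])
m=cv2.inRange(hsv,(100,120,140),(125,255,255)); m[:145]=0;m[240:]=0;m[:,:215]=0;m[:,340:]=0
for r in (160,175,190,205,220): 
    x=np.nonzero(m[r])[0]; print(r,x.min(),x.max(),hsv[r,x.min()-3:x.min()+8,2])
for c in(250,305): y=np.nonzero(m[:,c])[0];print(c,y.min(),y.max())
d=cv2.inRange(hsv,(0,0,0),(180,110,255));d[:165]=0;d[215:]=0;d[:,:255]=0;d[:,300:]=0
k,l,st,ce=cv2.connectedComponentsWithStats(d);print(st,ce)
big=cv2.resize(f[145:240,220:335],None,fx=6,fy=6,interpolation=cv2.INTER_CUBIC)
cv2.imwrite('pics/w2c.png',big)
for p in((278,188),(279,193.7),(278,190)):print(onplane(s,*p,.044),onplane(s,*p,.016))
E
```

```text
[(np.uint8(109), np.uint8(149), np.uint8(118)), (np.uint8(108), np.uint8(177), np.uint8(183)), (np.uint8(108), np.uint8(179), np.uint8(182)), (np.uint8(107), np.uint8(181), np.uint8(183)), (np.uint8(113), np.uint8(12), np.uint8(84)), (np.uint8(75), np.uint8(7), np.uint8(73)), (np.uint8(45), np.uint8(6), np.uint8(81)), (np.uint8(109), np.uint8(188), np.uint8(114)), (np.uint8(108), np.uint8(177), np.uint8(182)), (np.uint8(108), np.uint8(176), np.uint8(183)), (np.uint8(108), np.uint8(178), np.uint8(182)), (np.uint8(108), np.uint8(168), np.uint8(165))]
160 237 328 [119 121 135 165 182 184 183 183 184 184 183]
175 237 327 [118 120 122 151 180 185 182 182 181 183 182]
190 238 326 [101 103 128 161 181 184 183 182 183 183 182]
205 238 326 [120 119 129 156 181 183 184 182 181 182 182]
220 239 313 [119 121 117 163 183 182 182 182 181 182 182]
250 153 227
305 153 227
[[     0      0    560    420 234794]
 [   265    179     25     21    406]] [[279.5044209  209.53595918]
 [276.94334975 188.7044335 ]]
[0.51163376 0.13738216 0.044     ] [0.51701264 0.13596914 0.016     ]
[0.5179545  0.13679241 0.044     ] [0.5238822  0.13532819 0.016     ]
[0.51374564 0.13681155 0.044     ] [0.51930789 0.13534899 0.016     ]
```

View pics/w2c.png

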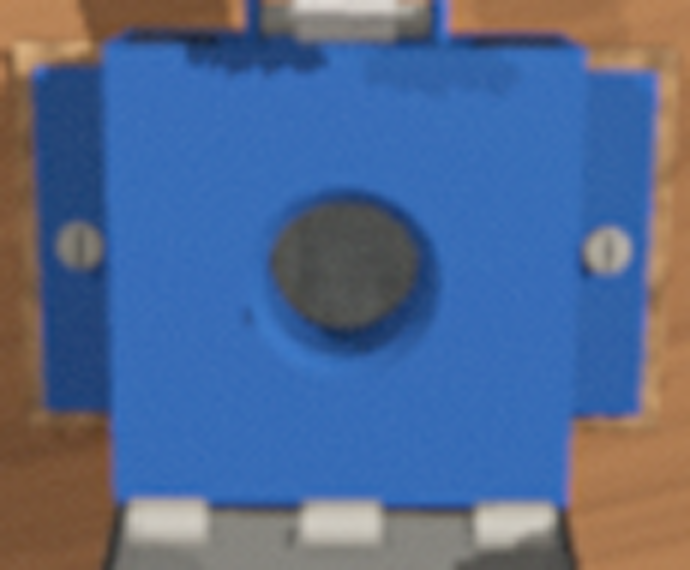

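The crop shows the base top with corners at about (237,152), (317,153), (239,229) and (315,229), and the well mouth at about (278,192). That puts the well at about (0.516, 0.137). The force onset gives a pad top of about 0.0395 m, so the base top is at about 0.0455 m. Now to the weight.

```bash
python3 - <<'E'
from h import *
import pickle
s=pickle.load(open('w2.pkl','rb'))
P=np.array([onplane(s,*p,.0455) for p in((237.2,152),(317.5,153),(239.2,228.8),(315.3,228.8))]);print(P.round(4),P.mean(0))
print(onplane(s,276.9,188.7,.0175))
print(delta([.556,-.172,.228],75))
E
```

```text
[[0.4637 0.1065 0.0455]
 [0.4864 0.1866 0.0455]
 [0.5445 0.0839 0.0455]
 [0.5666 0.1654 0.0455]] [0.51530285 0.13561237 0.0455    ]
[0.51718924 0.13459426 0.0175    ]
(array([-0.99 , -2.386,  0.003]), np.float64(-0.0005), array([0.5158, 0.1354, 0.2283]), array([-1.19,  0.93, -0.42]), 5.6, 0.0442)
```

Request:
servo_tool --pt "-0.11 -0.27 0 0" --pt "-0.22 -0.53 0 0" --pt "-0.33 -0.8 0 0" --pt "-0.33 -0.8 0 0"

```text
t: 6.0
tcp_pos: [0.5292, 0.0266, 0.2285]
ee_rot: [[-0.964, 0.267, -0.002], [0.267, 0.964, -0.004], [0.001, -0.005, -1.0]]
ft_force: [-0.1, -1.1, -0.3]
opening: 0.0442
finger_force: 0.0
```

Request:
servo_tool --pt "-0.11 -0.27 0 0" --pt "-0.22 -0.53 0 0" --pt "-0.33 -0.8 0 0" --pt "-0.33 -0.8 0 0"

```text
t: 6.4
tcp_pos: [0.5426, -0.0755, 0.2286]
ee_rot: [[-0.964, 0.267, -0.002], [0.267, 0.964, -0.003], [0.001, -0.004, -1.0]]
ft_force: [-0.8, -0.3, 0.0]
opening: 0.0439
finger_force: 0.0
```

Request:
servo_tool --pt "-0.11 -0.27 0 0" --pt "-0.22 -0.53 0 0" --pt "-0.33 -0.79 0 0" --pt "-0.33 -0.79 0 0" --pt "-0.33 -0.79 0 0"

```text
t: 6.9
tcp_pos: [0.5566, -0.1708, 0.2288]
ee_rot: [[-0.966, 0.26, -0.001], [0.26, 0.966, 0.002], [0.001, 0.001, -1.0]]
ft_force: [-0.0, 0.4, 0.0]
opening: 0.0441
finger_force: 0.0
```

```bash
python3 - <<'E'
from h import *
import pickle
s=snap('wrist');pickle.dump(s,open('w3.pkl','wb'));f=s['frame']
print(delta([.556,-.172,.14],75))
hsv=cv2.cvtColor(f,cv2.COLOR_BGR2HSV)
print(proj(s,[[.556,-.172,z] for z in(.044,.08,.1)]))
cv2.imwrite('pics/w3.png',cv2.resize(f[120:260,180:380],None,fx=4,fy=4,interpolation=cv2.INTER_CUBIC))
E
```

```text
(array([ 0.   , -0.021,  0.741]), np.float64(0.0002), array([ 0.5568, -0.1698,  0.2289]), array([-0.08,  0.65, -0.92]), 6.95, 0.0439)
[[275.41067383 192.36818696]
 [275.24213814 200.17424157]
 [275.13018944 205.35959504]]
```

View pics/w3.png

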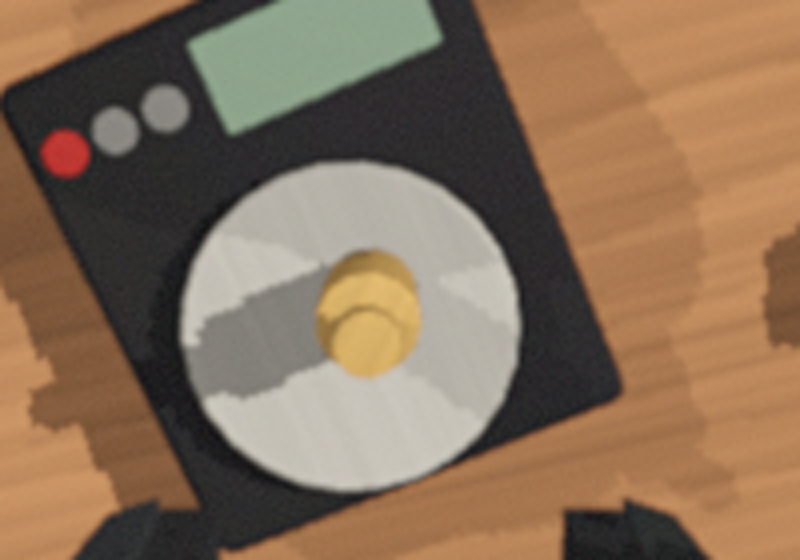

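The knob top is at full-frame px (271.8,205.3), and the prediction was (275.1,205.4), so it needs about 3 mm of correction.

```bash
python3 - <<'E'
from h import *
import pickle
s=pickle.load(open('w3.pkl','rb'))
p=onplane(s,271.75,205.25,.1);q=onplane(s,272,200.4,.08);print(p,q)
print(delta([*((p+q)/2)[:2],.091],75))
E
```

```text
[ 0.55510673 -0.17492056  0.1       ] [ 0.55540086 -0.17508414  0.08      ]
(array([-1.000e-03, -4.800e-02,  1.149e+00]), np.float64(0.0002), array([ 0.5568, -0.1698,  0.2289]), array([-0.08,  0.65, -0.92]), 6.95, 0.0439)
```

Request:
servo_tool --pt "0 -0.05 0.3 0" --pt "0 -0.05 0.6 0" --pt "0 -0.05 0.85 0" --pt "0 -0.05 0.85 0" --pt "0 -0.05 0.85 0" --pt "0 -0.05 0.85 0"

```text
t: 7.55
tcp_pos: [0.5568, -0.1773, 0.1289]
ee_rot: [[-0.966, 0.259, 0.003], [0.259, 0.966, 0.0], [-0.003, 0.001, -1.0]]
ft_force: [-0.0, -0.5, 0.3]
opening: 0.0445
finger_force: 0.0
```

```bash
python3 - <<'E'
from h import *
print(delta([.5553,-.175,.091],75))
E
```

```text
(array([0.018, 0.015, 0.316]), np.float64(-0.0001), array([ 0.5568, -0.1773,  0.1289]), array([-0.05, -0.49,  0.25]), 7.55, 0.0445)
```

Request:
servo_tool --pt "0.01 0.015 0.1 0" --pt "0.01 0.015 0.2 0" --pt "0.01 0.015 0.28 0" --pt "0.01 0.015 0.31 0" --pt "0.01 0.015 0.31 0" --pt "0.01 0.015 0.31 0"

```text
t: 8.15
tcp_pos: [0.5549, -0.1763, 0.0899]
ee_rot: [[-0.965, 0.261, -0.0], [0.261, 0.965, 0.0], [0.0, 0.0, -1.0]]
ft_force: [0.2, 0.6, 0.8]
opening: 0.044
finger_force: 0.0
```

Request:
servo_tool --pt "0 0 0 0" --pt "0 0 0 0" --pt "0 0 0 0" --pt "0 0 0 0" --pt "0 0 0 0" --pt "0 0 0 0" --pt "0 0 0 0" --jaw 1 --grip_force 20

```text
t: 8.85
tcp_pos: [0.555, -0.1761, 0.0901]
ee_rot: [[-0.965, 0.26, 0.0], [0.26, 0.965, 0.0], [-0.0, 0.0, -1.0]]
ft_force: [0.2, 0.3, 1.2]
opening: 0.0151
finger_force: 19.9
```

Request:
servo_tool --pt "0 0 -0.03 0" --pt "0 0 -0.06 0" --pt "0 0 -0.15 0" --pt "0 0 -0.3 0" --pt "0 0 -0.5 0" --pt "0 0 -0.75 0" --pt "0 0 -1.0 0" --pt "0 0 -1.0 0" --pt "0 0 -1.0 0"

```text
t: 9.75
tcp_pos: [0.5547, -0.1764, 0.2107]
ee_rot: [[-0.965, 0.261, 0.001], [0.261, 0.965, -0.0], [-0.001, -0.0, -1.0]]
ft_force: [0.5, -0.6, -2.4]
opening: 0.0149
finger_force: 20.0
```

```bash
python3 - <<'E'
from h import *
print(delta([.516,.136,.21],75))
E
```

```text
(array([0.99 , 2.429, 0.004]), np.float64(-0.0006), array([ 0.5547, -0.1764,  0.2107]), array([ 0.5 , -0.58, -2.45]), 9.75, 0.0149)
```

Request:
servo_tool --pt "0.08 0.2 0 0" --pt "0.16 0.4 0 0" --pt "0.24 0.6 0 0" --pt "0.33 0.81 0 0" --pt "0.33 0.81 0 0"

```text
t: 10.25
tcp_pos: [0.5404, -0.0668, 0.2088]
ee_rot: [[-0.967, 0.254, -0.004], [0.254, 0.967, 0.004], [0.004, 0.003, -1.0]]
ft_force: [1.5, 1.0, -1.9]
opening: 0.0147
finger_force: 20.1
```

Request:
servo_tool --pt "0.08 0.2 0 0" --pt "0.16 0.4 0 0" --pt "0.24 0.6 0 0" --pt "0.33 0.81 0 0" --pt "0.33 0.81 0 0"

```text
t: 10.75
tcp_pos: [0.5278, 0.0364, 0.2091]
ee_rot: [[-0.967, 0.254, -0.002], [0.254, 0.967, 0.003], [0.003, 0.002, -1.0]]
ft_force: [0.5, -0.5, -2.5]
opening: 0.015
finger_force: 20.1
```

Request:
servo_tool --pt "0.08 0.2 0 0" --pt "0.16 0.4 0 0" --pt "0.24 0.6 0 0" --pt "0.33 0.81 0 0" --pt "0.33 0.81 0 0" --pt "0.33 0.81 0 0" --pt "0.33 0.81 0 0"

```text
t: 11.45
tcp_pos: [0.5161, 0.134, 0.2094]
ee_rot: [[-0.965, 0.263, -0.001], [0.263, 0.965, -0.002], [0.001, -0.002, -1.0]]
ft_force: [-0.3, -0.0, -1.7]
opening: 0.0146
finger_force: 20.1
```

```bash
python3 - <<'E'
from h import *
print(delta([.516,.136,.21],75))
import pickle
s=snap('wrist');pickle.dump(s,open('w4.pkl','wb'));cv2.imwrite('pics/w4.png',np.vstack([cv2.resize(s['frame'][130:400,180:380],None,fx=2.2,fy=2.2,interpolation=cv2.INTER_CUBIC)]))
print(proj(s,[[.516,.136,.0455]]))
E
```

```text
(array([ 0.006,  0.016, -0.005]), np.float64(-0.0013), array([0.5161, 0.134 , 0.2094]), array([-0.29, -0.04, -1.74]), 11.45, 0.0146)
[[279.04152431 196.18526382]]
```

View pics/w4.png

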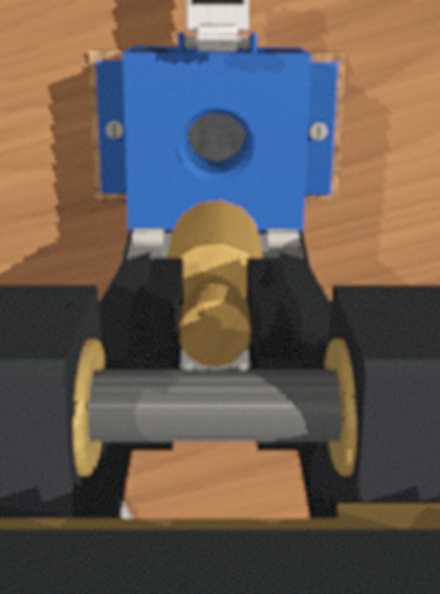

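The weight hangs upright at col ~277, with the well mouth at col ~279 ahead of it; the 2 mm offset agrees with the numbers. Descending with that correction.

Request:
servo_tool --pt "0.005 0.015 0.2 -0.001" --pt "0.005 0.015 0.45 -0.001" --pt "0.005 0.015 0.7 -0.001" --pt "0.005 0.015 0.85 -0.001" --pt "0.005 0.015 0.85 -0.001" --pt "0.005 0.015 0.85 -0.001" --pt "0.005 0.015 0.85 -0.001"

```text
t: 12.2
tcp_pos: [0.5169, 0.1379, 0.1091]
ee_rot: [[-0.966, 0.258, 0.002], [0.258, 0.966, 0.001], [-0.002, 0.001, -1.0]]
ft_force: [0.2, 0.1, -1.9]
opening: 0.0145
finger_force: 20.1
```

```bash
python3 - <<'E'
from h import *
print(delta([.516,.136,.093],75))
E
```

```text
(array([ 0.003, -0.018,  0.134]), np.float64(0.0001), array([0.5169, 0.1379, 0.1091]), array([ 0.2 ,  0.14, -1.95]), 12.2, 0.0145)
```

Request:
servo_tool --pt "0 -0.015 0.04 0" --pt "0 -0.015 0.08 0" --pt "0 -0.015 0.1 0" --pt "0 -0.015 0.1 0"

```text
t: 12.6
tcp_pos: [0.5153, 0.1364, 0.0957]
ee_rot: [[-0.966, 0.257, -0.001], [0.257, 0.966, -0.0], [0.001, -0.0, -1.0]]
ft_force: [-0.1, 0.5, -1.9]
opening: 0.0145
finger_force: 20.1
```

Request:
servo_tool --pt "0 0 0.01 0" --pt "0 0 0.02 0" --pt "0 0 0.03 0" --pt "0 0 0.04 0" --pt "0 0 0.04 0"

```text
t: 13.1
tcp_pos: [0.5154, 0.1364, 0.091]
ee_rot: [[-0.966, 0.257, -0.0], [0.257, 0.966, -0.0], [0.0, -0.0, -1.0]]
ft_force: [-0.7, 0.8, -1.3]
opening: 0.0152
finger_force: 20.1
```

Request:
servo_tool --pt "0 0 0.01 0" --pt "0 0 0.02 0" --pt "0 0 0.02 0"

```text
t: 13.4
tcp_pos: [0.5154, 0.1363, 0.0887]
ee_rot: [[-0.966, 0.258, -0.0], [0.258, 0.966, -0.0], [0.0, -0.0, -1.0]]
ft_force: [0.8, -0.7, -1.1]
opening: 0.0144
finger_force: 20.1
```

Request:
servo_tool --pt "0 0 0.01 0" --pt "0 0 0.02 0" --pt "0 0 0.02 0"

```text
t: 13.7
tcp_pos: [0.5153, 0.1363, 0.0861]
ee_rot: [[-0.966, 0.258, -0.0], [0.258, 0.966, -0.0], [0.0, -0.0, -1.0]]
ft_force: [0.5, -1.0, -2.1]
opening: 0.0146
finger_force: 20.1
```

Request:
servo_tool --pt "0 0 0.015 0" --pt "0 0 0.03 0" --pt "0 0 0.045 0" --pt "0 0 0.06 0" --pt "0 0 0.06 0"

```text
t: 14.2
tcp_pos: [0.5153, 0.1364, 0.0789]
ee_rot: [[-0.966, 0.257, -0.001], [0.257, 0.966, -0.0], [0.0, -0.0, -1.0]]
ft_force: [-0.3, -0.8, -2.4]
opening: 0.0148
finger_force: 20.1
```

Request:
servo_tool --pt "0 0 0.015 0" --pt "0 0 0.03 0" --pt "0 0 0.045 0" --pt "0 0 0.06 0" --pt "0 0 0.06 0"

```text
t: 14.7
tcp_pos: [0.5154, 0.1364, 0.0717]
ee_rot: [[-0.966, 0.258, -0.0], [0.258, 0.966, -0.0], [0.0, -0.0, -1.0]]
ft_force: [-0.6, -0.4, -2.6]
opening: 0.0147
finger_force: 20.1
```

Request:
servo_tool --pt "0 0 0.01 0" --pt "0 0 0.02 0" --pt "0 0 0.02 0" --pt "0 0 0.02 0"

```text
t: 15.1
tcp_pos: [0.5154, 0.1365, 0.0695]
ee_rot: [[-0.966, 0.257, -0.0], [0.257, 0.966, 0.0], [0.0, -0.0, -1.0]]
ft_force: [-1.5, -1.6, -2.0]
opening: 0.0146
finger_force: 20.1
```

Expected floor at TCP about 0.0635.

Request:
servo_tool --pt "0 0 0.01 0" --pt "0 0 0.02 0" --pt "0 0 0.03 0" --pt "0 0 0.03 0"

```text
t: 15.5
tcp_pos: [0.5154, 0.1364, 0.0658]
ee_rot: [[-0.966, 0.258, -0.0], [0.258, 0.966, -0.0], [0.0, -0.0, -1.0]]
ft_force: [0.0, -1.5, -1.2]
opening: 0.0147
finger_force: 20.1
```

Request:
servo_tool --pt "0 0 0.01 0" --pt "0 0 0.01 0" --pt "0 0 0.01 0"

```text
t: 15.8
tcp_pos: [0.5154, 0.1364, 0.0647]
ee_rot: [[-0.966, 0.258, -0.0], [0.258, 0.966, -0.0], [0.0, -0.0, -1.0]]
ft_force: [0.0, -1.2, -2.3]
opening: 0.0147
finger_force: 20.1
```

Request:
servo_tool --pt "0 0 0.01 0" --pt "0 0 0.01 0" --pt "0 0 0.01 0"

```text
t: 16.1
tcp_pos: [0.5155, 0.1364, 0.0635]
ee_rot: [[-0.966, 0.258, -0.0], [0.258, 0.966, 0.0], [0.0, -0.0, -1.0]]
ft_force: [-1.1, -2.5, -2.0]
opening: 0.015
finger_force: 20.1
```

Request:
servo_tool --pt "0 0 0.008 0" --pt "0 0 0.008 0" --pt "0 0 0.008 0"

```text
t: 16.4
tcp_pos: [0.5155, 0.1364, 0.0626]
ee_rot: [[-0.966, 0.258, -0.0], [0.258, 0.966, 0.0], [0.0, -0.0, -1.0]]
ft_force: [-0.6, -1.6, -1.3]
opening: 0.0148
finger_force: 20.1
```

Request:
servo_tool --pt "0 0 0.008 0" --pt "0 0 0.008 0" --pt "0 0 0.008 0"

```text
t: 16.7
tcp_pos: [0.5155, 0.1364, 0.0618]
ee_rot: [[-0.966, 0.258, 0.0], [0.258, 0.966, -0.0], [-0.0, -0.0, -1.0]]
ft_force: [-1.0, -1.8, 0.9]
opening: 0.0149
finger_force: 20.2
```

The foam now carries the weight (fz went from −2 to +0.9). Releasing.

Request:
servo_tool --pt "0 0 0 0" --pt "0 0 0 0" --pt "0 0 0 0" --pt "0 0 0 0" --pt "0 0 0 0" --jaw 0.6

```text
t: 17.2
tcp_pos: [0.5156, 0.1367, 0.0617]
ee_rot: [[-0.966, 0.257, 0.0], [0.257, 0.966, 0.0], [-0.0, 0.001, -1.0]]
ft_force: [-0.3, 0.3, -0.3]
opening: 0.0351
finger_force: 0.0
```

Request:
servo_tool --pt "0 0 -0.05 0" --pt "0 0 -0.2 0" --pt "0 0 -0.5 0" --pt "0 0 -0.8 0" --pt "0 0 -1 0" --pt "0 0 -1 0"

```text
t: 17.8
tcp_pos: [0.5175, 0.1372, 0.1852]
ee_rot: [[-0.966, 0.258, 0.007], [0.258, 0.966, 0.002], [-0.006, 0.004, -1.0]]
ft_force: [0.8, 0.5, -0.1]
opening: 0.0351
finger_force: 0.0
```

Request:
servo_tool --pt "0 0 -0.2 0" --pt "0 0 -0.4 0" --pt "0 0 -0.4 0" --pt "0 0 -0.4 0" --jaw 1

```text
t: 18.2
tcp_pos: [0.5152, 0.1362, 0.2292]
ee_rot: [[-0.966, 0.258, -0.0], [0.258, 0.966, -0.0], [0.0, -0.0, -1.0]]
ft_force: [-0.3, -0.4, 0.3]
opening: 0.005
finger_force: 0.0
```

```bash
python3 - <<'E'
from h import *
import pickle
s=snap('wrist');pickle.dump(s,open('w5.pkl','wb'));cv2.imwrite('pics/w5.png',cv2.resize(s['frame'][130:270,200:360],None,fx=4,fy=4,interpolation=cv2.INTER_CUBIC))
print(proj(s,[[.516,.136,z] for z in(.0445,.0525,.0725)]))
W=np.array([.516,.1365]);x=np.array([.966,-.259])
print(delta([*(W+.115*x),.2],75))
E
```

```text
[[276.87424584 193.22420014]
 [276.86309813 194.84083145]
 [276.83274749 199.24231949]]
(array([-0.968,  0.005,  0.237]), np.float64(0.0004), array([0.5148, 0.136 , 0.2286]), array([-1.27, -0.12, -0.86]), 18.25, 0.0014)
```

View pics/w5.png

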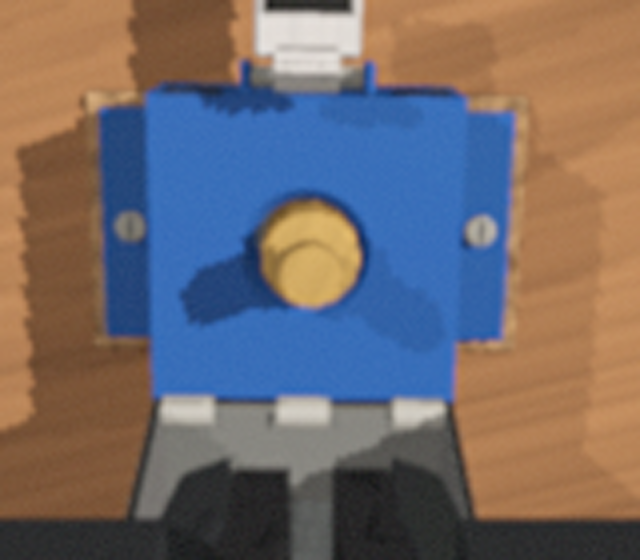

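The weight is upright and fully down: the knob top is at px (278.2,198.8), against a predicted (276.8,199.2). Next I'll pass over the lid and down behind it.

Request:
servo_tool --pt "-0.3 0 0 0" --pt "-0.6 0 0 0" --pt "-0.93 0 0 0" --pt "-0.93 0 0 0" --pt "-0.93 0 0 0" --pt "-0.93 0 0 0"

```text
t: 18.85
tcp_pos: [0.6215, 0.1083, 0.2284]
ee_rot: [[-0.967, 0.256, -0.003], [0.256, 0.967, -0.0], [0.003, -0.001, -1.0]]
ft_force: [0.2, 1.1, 0.7]
opening: 0.0006
finger_force: 0.0
```

```bash
cat >> h.py <<'E'
def lidd(EX,EZ,zh=.0445):
    H=np.array([.5566,.1256]); f=np.array([-.966,.259])
    return delta([*(H+f*(EX-9)/1000),zh+.008+EZ/1000],75)
E
python3 - <<'E'
from h import *
print(lidd(-60,60))
E
```

```text
(array([-0.018, -0.   ,  0.966]), np.float64(0.0009), array([0.6215, 0.1083, 0.2284]), array([0.23, 1.12, 0.71]), 18.85, 0.0006)
```

Request:
servo_tool --pt "-0.02 0 0.15 0.001" --pt "-0.02 0 0.35 0.001" --pt "-0.02 0 0.6 0.001" --pt "-0.02 0 0.85 0.001" --pt "-0.02 0 0.96 0.001" --pt "-0.02 0 0.96 0.001" --pt "-0.02 0 0.96 0.001"

```text
t: 19.55
tcp_pos: [0.6258, 0.1076, 0.1154]
ee_rot: [[-0.966, 0.26, 0.001], [0.26, 0.966, 0.001], [-0.001, 0.001, -1.0]]
ft_force: [0.1, 0.1, 0.7]
opening: 0.0004
finger_force: 0.0
```

```bash
python3 - <<'E'
from h import *
for p in((-45.6,63),(-27.8,72.7),(-8,77.4),(12.3,76.8)):print(lidd(*p)[0])
print(lidd(0,0))
E
```

```text
[ 0.141 -0.005 -0.001]
[ 0.289 -0.005 -0.082]
[ 0.454 -0.005 -0.121]
[ 0.624 -0.006 -0.116]
(array([ 0.521, -0.006,  0.524]), np.float64(-0.0004), array([0.6258, 0.1076, 0.1154]), array([0.1 , 0.06, 0.66]), 19.55, 0.0004)
```

Request:
servo_tool --pt "0.05 0 0 0" --pt "0.1 0 0 0" --pt "0.14 0 0 0" --pt "0.19 0 -0.03 0" --pt "0.24 0 -0.055 0" --pt "0.29 0 -0.08 0" --pt "0.35 0 -0.1 0" --pt "0.4 0 -0.11 0" --pt "0.45 0 -0.12 0" --pt "0.45 0 -0.12 0"

```text
t: 20.55
tcp_pos: [0.5725, 0.1215, 0.129]
ee_rot: [[-0.966, 0.26, -0.001], [0.26, 0.966, -0.0], [0.001, -0.0, -1.0]]
ft_force: [1.1, -0.3, 1.4]
opening: 0.0004
finger_force: 0.5
```

```bash
python3 - <<'E'
from h import *
for p in((-8,77.4),(12.3,76.8),(31.7,71),(51.8,61.7)):print(lidd(*p)[0])
print(lidd(0,0)[2:])
E
```

```text
[-0.005 -0.001 -0.007]
[ 0.164 -0.001 -0.002]
[ 0.326 -0.001  0.046]
[ 0.494 -0.001  0.124]
(array([0.5725, 0.1215, 0.129 ]), array([ 1.09, -0.26,  1.38]), 20.55, 0.0004)
```

Request:
servo_tool --pt "0.055 0 -0.01 0" --pt "0.11 0 -0.01 0" --pt "0.165 0 0 0" --pt "0.22 0 0.015 0" --pt "0.27 0 0.03 0" --pt "0.325 0 0.046 0" --pt "0.38 0 0.07 0" --pt "0.44 0 0.097 0" --pt "0.49 0 0.124 0" --pt "0.49 0 0.124 0"

```text
t: 21.55
tcp_pos: [0.5153, 0.1368, 0.1134]
ee_rot: [[-0.966, 0.26, -0.002], [0.26, 0.966, -0.0], [0.002, -0.001, -1.0]]
ft_force: [1.4, 0.3, 1.7]
opening: 0.0002
finger_force: 0.5
```

```bash
python3 - <<'E'
from h import *
for p in((51.8,61.7),(63.6,52.2),(71.6,44.4),(75.4,39.4),(77.4,35.3)):print(lidd(*p)[0])
print(lidd(0,0)[1:])
E
```

```text
[-0.    -0.001 -0.006]
[ 0.098 -0.001  0.073]
[ 0.165 -0.001  0.138]
[ 0.196 -0.001  0.18 ]
[ 0.213 -0.001  0.214]
(np.float64(-0.0002), array([0.5153, 0.1368, 0.1134]), array([1.42, 0.3 , 1.74]), 21.55, 0.0002)
```

Request:
servo_tool --pt "0.05 0 0.037 0" --pt "0.1 0 0.075 0" --pt "0.13 0 0.105 0" --pt "0.165 0 0.138 0" --pt "0.18 0 0.15 0" --pt "0.18 0 0.15 0"

```text
t: 22.15
tcp_pos: [0.4953, 0.1422, 0.0957]
ee_rot: [[-0.966, 0.26, -0.001], [0.26, 0.966, -0.0], [0.001, -0.0, -1.0]]
ft_force: [-0.4, -0.2, 1.5]
opening: 0.0003
finger_force: 0.6
```

```bash
python3 - <<'E'
from h import *
for p in((75.4,39.4),(77.4,35.3)):print(lidd(*p)[0])
print(lidd(0,0)[1:])
E
```

```text
[ 0.024 -0.001  0.032]
[ 0.041 -0.001  0.066]
(np.float64(-0.0004), array([0.4953, 0.1422, 0.0957]), array([-0.39, -0.17,  1.52]), 22.15, 0.0003)
```

Request:
servo_tool --pt "0.015 0 0.02 0" --pt "0.03 0 0.03 0" --pt "0.03 0 0.03 0"

```text
t: 22.45
tcp_pos: [0.493, 0.1429, 0.0926]
ee_rot: [[-0.965, 0.261, 0.001], [0.261, 0.965, 0.0], [-0.001, 0.0, -1.0]]
ft_force: [0.7, -0.6, 1.5]
opening: 0.0001
finger_force: 1.0
```

Request:
servo_tool --pt "0.004 0 0.01 0" --pt "0.004 0 0.01 0"

```text
t: 22.65
tcp_pos: [0.4926, 0.1431, 0.0917]
ee_rot: [[-0.965, 0.261, 0.001], [0.261, 0.965, 0.0], [-0.001, 0.001, -1.0]]
ft_force: [1.1, -0.7, 3.5]
opening: 0.0003
finger_force: 2.4
```

Request:
servo_tool --pt "0 0 0.01 0" --pt "0 0 0.01 0"

```text
t: 22.85
tcp_pos: [0.4922, 0.1432, 0.0906]
ee_rot: [[-0.965, 0.261, 0.001], [0.261, 0.965, 0.0], [-0.001, 0.0, -1.0]]
ft_force: [-0.5, -1.4, 6.7]
opening: 0.0005
finger_force: 3.6
```

Request:
servo_tool --pt "0 0 0.006 0" --pt "0 0 0.006 0"

```text
t: 23.05
tcp_pos: [0.4918, 0.1433, 0.0898]
ee_rot: [[-0.965, 0.26, 0.0], [0.26, 0.965, 0.0], [-0.0, 0.0, -1.0]]
ft_force: [-0.9, -0.7, 6.7]
opening: 0.0005
finger_force: 3.2
```

Request:
servo_tool --pt "0 0 0.005 0" --pt "0 0 0.005 0"

```text
t: 23.25
tcp_pos: [0.4912, 0.1434, 0.0887]
ee_rot: [[-0.966, 0.26, -0.001], [0.26, 0.966, 0.0], [0.001, -0.0, -1.0]]
ft_force: [-1.1, 1.1, 3.7]
opening: 0.0007
finger_force: 2.2
```

Request:
servo_tool --pt "0 0 0.005 0" --pt "0 0 0.005 0"

```text
t: 23.45
tcp_pos: [0.4909, 0.1434, 0.0879]
ee_rot: [[-0.966, 0.26, -0.002], [0.26, 0.966, 0.0], [0.002, -0.0, -1.0]]
ft_force: [-2.3, 1.3, 4.1]
opening: 0.0006
finger_force: 2.0
```

Request:
servo_tool --pt "0 0 0.004 0" --pt "0 0 0.004 0"

```text
t: 23.65
tcp_pos: [0.4918, 0.1432, 0.0874]
ee_rot: [[-0.966, 0.26, -0.0], [0.26, 0.966, 0.0], [0.0, 0.0, -1.0]]
ft_force: [-0.3, 0.3, 0.8]
opening: 0.0007
finger_force: 0.3
```

Request:
servo_tool --pt "0 0 0.005 0" --pt "0 0 0.005 0"

```text
t: 23.85
tcp_pos: [0.4926, 0.1429, 0.0868]
ee_rot: [[-0.965, 0.261, 0.001], [0.261, 0.965, -0.0], [-0.001, 0.0, -1.0]]
ft_force: [0.2, 0.1, 0.6]
opening: 0.0009
finger_force: 0.0
```

The force vanished after the peak, so the latch has snapped. I'll retreat and check whether the lid stays shut.

Request:
servo_tool --pt "0 0 -0.1 0" --pt "0 0 -0.4 0" --pt "0 0 -0.7 0" --pt "0 0 -1 0" --pt "0 0 -1 0"

```text
t: 24.35
tcp_pos: [0.4948, 0.1441, 0.2119]
ee_rot: [[-0.965, 0.261, 0.009], [0.261, 0.965, 0.003], [-0.008, 0.006, -1.0]]
ft_force: [0.2, 0.1, 0.9]
opening: 0.0002
finger_force: 0.0
```

Request:
servo_tool --pt "0.3 0 -0.3 0" --pt "0.6 0 -0.5 0" --pt "0.6 0 -0.5 0" --pt "0.6 0 -0.5 0" --pt "0.6 0 -0.5 0" --pt "0.6 0 -0.5 0"

```text
t: 24.95
tcp_pos: [0.423, 0.1613, 0.2662]
ee_rot: [[-0.965, 0.262, -0.001], [0.262, 0.965, -0.001], [0.001, -0.001, -1.0]]
ft_force: [0.5, 0.2, -0.2]
opening: 0.0007
finger_force: 0.0
```

```bash
python3 - <<'E'
from h import *
import pickle
print(delta([.5,.14,.2],75))
old=dict(zip(('scene','side'),pickle.load(open('s0.pkl','rb'))))
for n,b in(('scene',(285,170,335,225)),('side',(255,220,310,275))):
    s=snap(n); hsv=cv2.cvtColor(s['frame'],cv2.COLOR_BGR2HSV)
    k,l,st,c=cv2.connectedComponentsWithStats(cv2.inRange(hsv,(98,120,120),(125,255,255)))
    for i in range(1,k):
        if st[i,4]>60 and b[0]<c[i][0]<b[2] and b[1]<c[i][1]<b[3]: print(n,st[i],c[i].round(1))
    x0,y0,x1,y1=b; d=cv2.absdiff(s['frame'],old[n]['frame'])[y0:y1,x0:x1].max(2); print('changed px',(d>50).sum(),d.size)
E
```

```text
(array([-0.666, -0.003,  0.552]), np.float64(-0.001), array([0.423 , 0.1613, 0.2662]), array([ 0.52,  0.22, -0.22]), 24.95, 0.0007)
scene [295 182  26  16 219] [307.6 189.2]
changed px 0 2750
side [264 228  24  13 197] [275.5 234.2]
side [255 252  33  21 490] [270.2 262. ]
changed px 0 3025
```

The case looks the same as at the start in both views, so the lid is shut and latched. Handing in.

```bash
python3 -c "
from plant import env
print(env.hand_in())"
```

```text
the job is handed in; nothing more can be done
None
```

I opened the blue case, lowered the brass weight fully into its well, shut and latched the lid, and handed the job in at about 25 s; the hand-in returned no verdict.

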